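# Hook, draw out and lock a tape measure on a plywood block

## Robot

A 6-joint arm with a two-finger parallel gripper is mounted at the origin on the work surface; the furniture and walls round the work are solid. World frame = base frame: x ahead of the robot, y to its left, z up, the work surface at z = 0. Lengths are in m, angles in degrees, forces in N, time in s.
With the tool pointing down it reaches from about 0.4 to 0.825 m from the base axis. Payload 7 kg.
Tool frame: the origin (TCP) lies on the centre line of the jaws, within the pads' length; the fingertips stand 11 mm ahead of it and the grasp point (between the pads) lies 8 mm behind it; z points along the fingers, y is the line along which they close (so a half turn about z gives the same grasp; the last joint's range is limited). The gripper opens to 88 mm and grips with 3 to 60 N. Pads are 19 mm wide; open, the fingers measure 130 mm over their backs; the gripper's body (78 mm by 193 mm) begins 47 mm behind the grasp point.
Start: joints at [-51.389, 20.546, 0.682, 0, -70.136, -16.507], TCP at [0.254, -0.625, 0.238] pointing down, gripper open.
Joint ranges: [-176.03, 176.03], [-82.01, 121.73], [-58.28, 71.71], [-173.87, 95.51], [-174.79, -0.11], [-173.66, 173.66]. Speed limits (degrees/s): [136.94, 136.94, 172.46, 180, 180, 180].

## Interface

Orientations are given as [roll, pitch, yaw] about the fixed x, y, z axes, in that order (R = Rz(yaw) Ry(pitch) Rx(roll)).
In Python, from plant import r, capture, camera_model, job gives the robot as it stands.
- The arm moves only by the tool drive_tool, never from a script. Its argument "increments" is a list that holds one entry, the list of rows, each a list of 5 numbers: the gripper's target within -1 to 1 (fully open at 1, half-way at 0, shut at -1), then the shift along the tool's x, y, z scaled (see below), then the turn about the tool's z scaled (see below). In form: [[[gripper, tx, ty, tz, roll], ...]]. A call has 1 to 5 rows; each row is the pose to reach, as a shift and turn from the pose commanded when the call began, along the tool's axes at that moment, turning the shorter way round; what a row does not reach only later rows make up. The controller multiplies each number of a shift by 120 mm and each number of a turn by 360 degrees. A row lasts 1/8 s, in which the tool goes at most 62.5 mm and 10.7 degrees, less where a joint would pass 70% of its speed; a pose out of reach is approached as far as the arm can. A call with a number of a shift or a turn outside -1 to 1 is refused whole. A call with a gripper value outside its range is refused whole. The fingers move at their own pace and stop on an object; "squeeze" is the grip in N (left out, the last holds). Time passes only in rows, so rows that repeat a pose let the fingers close. It gives the time, the measured TCP pose, the force, the opening and the grip force at its end, in the units of the state.
- r.get_state(): the state, without advancing time (a new reading comes with each control period).
- capture(name): name is "side" or "top"; returns the picture (420x560x3 uint8, red, green, blue); there is no depth.
- camera_model(name): a dict with "camera_matrix" (3x3 intrinsics, pixels), "rvec" (rotation vector, rad) and "tvec" (3), from world to camera coordinates, as OpenCV has them. Camera axes: x right, y down, z forward; pixel columns grow to the right and rows downward; lengths in m; the calibration is good to about 2 mm. A picture is of the moment at which its call begins. camera_model takes no time and is no camera call.
- job.close_job(): hands the job in; it is judged then, once.
The state is a dict: "time_s": time; "joints": joint angles; "qd": joint speeds; "joint_torque": joint torques, N m; "tcp_pos": TCP position; "eef_rot": TCP orientation; "contact_force": force on the tool from outside, world axes, zero at the start; "moment": the same for the moment, N m; "gripper_width": finger opening in m; "gripper_force": force on a finger pad.
Only numpy, scipy, OpenCV 4.12 (cv2) and the standard library are available. Lean on these libraries where they do the work, as an engineer would, in place of code of your own. Each camera call takes 0.05 s, during which the arm holds its last target. There are 200 camera calls.

## Task

Take the tape measure off the card stack, catch its end hook over the far edge of the plywood block and back the case away against the spring, square along the block, until its front face stands on the red line. Set the case down flat on the block there, let go, then press the red thumb lock on its top down fully so the length stays set, with the hook still on the edge. Use only modest force (never ram the case or the lock down), do not drag the block out of place, and leave the ink bottle, rubber stamp and eraser beside it alone.

Things in the scene. Friction and masses are not known exactly. Their poses are not given: they have to be found in the camera images.
- board: loose plywood block, 220 (x) x 130 (y) x 18 (z) mm, about 1.2 kg, lying flat on the table. Origin at the centre of its underside; +x points to its far edge (away from the robot), z up. A red line, 2 mm wide, runs across its top parallel to y at x = -30 mm, that is 140 mm from the far edge
- board_edge (a point): middle of the block's far top edge (x = +110 mm, z = 18 mm in the block's frame), where the hook has to catch; axes as the block's
- board_line (a point): middle of the red line on the block's top (x = -30 mm, z = 18 mm in the block's frame); axes as the block's
- card_stack: stack of white cards in a brown band, about 88 (x) x 124 (y) x 14 mm, fixed to the table; the tape measure stands on it at the start with its nose and hook past the edge. Origin at the centre of its underside. A tall fixed wooden drawer chest stands between stack and block, beyond x = 0.47 m and from y = -0.06 to 0.18 m: carry the tape measure round its front
- tape: yellow tape measure, loose, about 0.4 kg: case 70 (x) x 38 (y) x 60 (z) mm standing on a grippy rubber sole, nose to its +x; grip it across y from above. Origin at the centre of its underside. The rigid blade leaves the nose 3.5 mm above the underside. Its sole holds it on the block against the spring once let go; slid along while pressed down, it drags the block with it
- tape_mouth (a point): bottom middle of the case's front face (x = +35 mm in the case's frame, at the level of the underside); the face to bring onto the red line; axes as the case's
- hook (a point): point on the inner (case-side) face of the steel end hook, 8 mm below the blade. The hook is a plate 2.5 mm thick and 18 mm wide that hangs down to 8.3 mm below the case's underside; x points outward along the blade. With the blade home this face stands 10 mm ahead of the case's front
- blade (a joint): m the rigid blade is drawn out along the case's +x: 0 home, 0.15 fully out (stop); the distance from case front to the hook's inner face is this + 10 mm. A spring pulls it home with 1.4 N at 0, rising 4 N per m
- lock (a joint): m the red thumb lock is pressed down: 0 free, 0.006 the stop; the brake pad meets the blade at about 0.004 and it is fully down, blade locked, above 0.0045. It moves straight down, takes about 5 N to start and then some 5 N more to bite (press with about 12 to 15 N), and stays where it is left. Over 40 N on it or the case is ramming
- lock_top (a point): middle of the top of the red lock, a button 18 (x) x 22 (y) mm, ribbed, 16 mm ahead of the case's centre; free it stands 74 mm above the case's underside, 14 mm proud of the case's top (12.5 mm above its black surround)
- ink_bottle: dark ink bottle with a white cap, 43 mm across, 92 mm high, loose, left of the block; origin at the centre of its underside
- rubber_stamp: wooden hand stamp with a knob, 30x42x60 mm, loose, right of the block; origin at the centre of its underside
- eraser: white eraser, 22x58x12 mm, loose, right of the block; origin at the centre of its underside
Mind the look-alikes: they are no part of the job. Leave any blue or purple look-alike of the tape alone.

How it is judged (in metres and radians):
On the way, in this order (a step that is already met when the one before it is completed fails the run):
1. the hook is caught on the block's far edge and the blade is drawn out at least 30 mm, the lock still up (x of hook in the frame of board between 0.106 and 0.1145 m and z of hook in the frame of board below 0.0165 m and y of hook in the frame of board between -0.04 and 0.04 m and value of joint blade above 0.03 m and value of joint lock below 0.002 m), for 0.1 s.
2. the case's front face is at the red line within 5 mm, hook on the edge, lock still up (x of hook in the frame of board between 0.106 and 0.1145 m and z of hook in the frame of board below 0.0165 m and y of hook in the frame of board between -0.04 and 0.04 m and x of tape_mouth in the frame of board between -0.035 and -0.025 m and value of joint lock below 0.002 m), for 0.2 s.
At the end, for the whole second after the job is handed in: Case flat on the block, square (0.12 rad), under 40 mm off its centre line, front face within 5 mm of the red line; hook below the top, within 4 mm of the far edge; lock down over 4.5 mm; all at rest; block, bottle, stamp and eraser moved under 20 mm (x of hook in the frame of board between 0.106 and 0.1145 m and z of hook in the frame of board below 0.0165 m and y of hook in the frame of board between -0.04 and 0.04 m and x of tape_mouth in the frame of board between -0.035 and -0.025 m and z of tape_mouth in the frame of board between 0.015 and 0.021 m and angle between tape's own z axis and vertical below 0.06 rad and angle between the x axis of tape and the x axis of board, either way round below 0.12 rad and y of tape_mouth in the frame of board between -0.04 and 0.04 m and value of joint lock above 0.0045 m and linear speed of tape below 0.01 m/s and distance of board from where it was at the start of the episode below 0.02 m and not (distance of ink_bottle from where it was at the start of the episode above 0.02 m) and not (distance of rubber_stamp from where it was at the start of the episode above 0.02 m) and not (distance of eraser from where it was at the start of the episode above 0.02 m)); the robot touches nothing.
It fails at once if the tape measure is rammed down on the block with over 40 N (contact force between tape and board above 40 N).
It fails at once if the block is dragged more than 20 mm (distance of board from where it was at the start of the episode above 0.02 m).
It fails at once if the ink bottle, rubber stamp or eraser is moved more than 20 mm (distance of any of ink_bottle, rubber_stamp, eraser from where it was at the start of the episode above 0.02 m).
It also fails if it takes over 59 s, if anything falls off the work surface, if the arm or the gripper's body presses on something with over 40 N, if the wrist force passes 120 N, or if a joint passes its speed limit or range.

## Working session

There is one attempt and no reset: what is moved stays moved. The work goes in short steps, Python scripts to look and compute and a tool call to move; the robot and the scene stay as the last step left them, time stands still between calls to the robot, and variables do not carry over. Pictures are saved under pics/ and viewed, at most 10 in all, crops included, and the job is handed in when it is done.

Besides the shell and the picture viewer there is one more tool, called after "Call:" by a JSON object that holds its "op" and its "data". drive_tool: Moves the arm, as the interface text tells. Its arguments: {"type":"object","properties":{"increments":{"type":"array"},"squeeze":{"type":"number"}},"required":["increments"]}

```bash
mkdir -p pics; ls; python3 - <<'E'
from plant import r,capture,camera_model,job
import cv2,numpy as np
for n in("top","side"):
    cv2.imwrite(f"pics/{n}0.png",cv2.resize(capture(n)[:,:,::-1],None,fx=1.42,fy=1.42,interpolation=cv2.INTER_CUBIC))
    m=camera_model(n);R=cv2.Rodrigues(np.array(m["rvec"]))[0];print(n,np.round(m["camera_matrix"],1).tolist(),np.round(-R.T@np.ravel(m["tvec"]),3),np.round(R,2).tolist())
print(r.get_state())
E
```

```text
pics
top [[396.3, 0.0, 277.3], [0.0, 396.3, 210.3], [0.0, 0.0, 1.0]] [0.397 0.205 1.392] [[-0.03, -1.0, 0.01], [-0.99, 0.03, -0.1], [0.1, -0.01, -0.99]]
side [[541.1, 0.0, 290.7], [0.0, 541.1, 208.4], [0.0, 0.0, 1.0]] [ 0.204 -1.143  1.094] [[0.97, -0.23, -0.01], [-0.14, -0.58, -0.8], [0.18, 0.78, -0.6]]
{'time_s': 0.1, 'joints': array([-5.13861844e+01,  2.05856801e+01,  6.40167562e-01, -1.57232116e-02,
       -7.01343874e+01, -1.65065180e+01]), 'qd': array([-0.05879534, -0.14111069,  0.10803476,  0.08831635,  0.0089703 ,
       -0.11816513]), 'joint_torque': array([-3.74968498e-03, -5.84162593e+01,  2.93749684e+01,  7.01567933e+00,
        1.00939261e-02, -7.99362624e-05]), 'tcp_pos': array([ 0.25384789, -0.62501903,  0.23675001]), 'eef_rot': array([ 1.79919193e+02, -8.53076169e-03, -1.57898050e+02]), 'contact_force': array([ 1.07517775, -0.64676899, -1.11110533]), 'moment': array([-0.0345807 ,  0.01984067, -0.02392213]), 'gripper_force': 0.0, 'gripper_width': 0.08723246309529545}
```

View pics/top0.png

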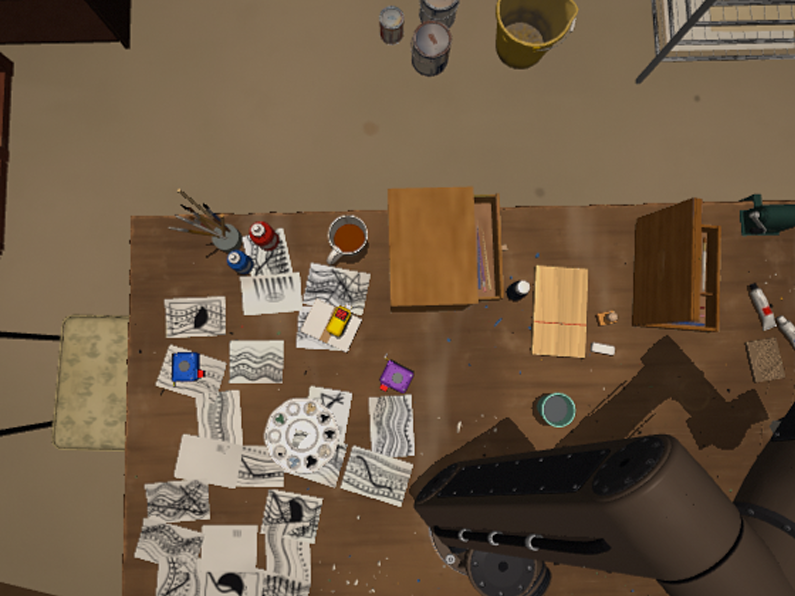

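View pics/side0.png

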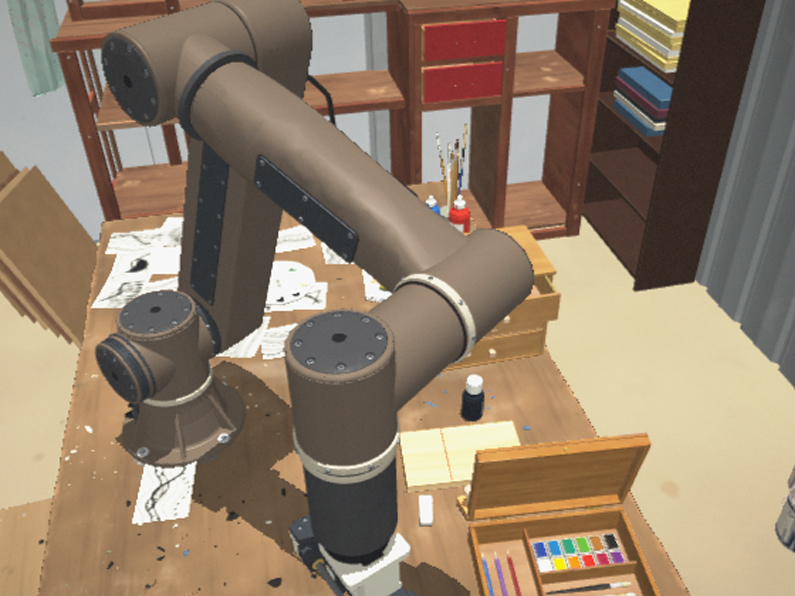

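```bash
cat > h.py <<'E'
from plant import r,capture,camera_model,job
import cv2,numpy as np
def cam(n):
    m=camera_model(n);return np.array(m["camera_matrix"]),np.array(m["rvec"],float),np.array(m["tvec"],float).ravel()
def ray(n,uv,z):
    K,rv,t=cam(n);R=cv2.Rodrigues(rv)[0];c=-R.T@t
    d=(R.T@np.linalg.inv(K)@np.c_[np.reshape(uv,(-1,2)),np.ones(np.size(uv)//2)].T).T
    return c+d*((z-c[2])/d[:,2])[:,None]
def proj(n,P):
    K,rv,t=cam(n);return cv2.projectPoints(np.array(P,float).reshape(-1,3),rv,t,K,None)[0].reshape(-1,2)
def blobs(im,lo,hi,roi,amin=8):
    """connected blobs in HSV range inside roi (u0,v0,u1,v1): list of (area, contour points)"""
    h=cv2.cvtColor(im,cv2.COLOR_RGB2HSV);m=cv2.inRange(h,lo,hi);k=np.zeros_like(m);k[roi[1]:roi[3],roi[0]:roi[2]]=1
    c,_=cv2.findContours(m*k,cv2.RETR_EXTERNAL,cv2.CHAIN_APPROX_NONE)
    return sorted([x for x in c if len(x)>=amin],key=cv2.contourArea,reverse=True)
def tcp():
    s=r.get_state();return s["tcp_pos"].round(4),s["eef_rot"].round(2),s["contact_force"].round(1),round(s["gripper_width"],4),round(s["gripper_force"],1),s["time_s"]
E
python3 - <<'E'
from h import *
im=capture("top");np.save("t0.npy",im)
crop=lambda a,f:cv2.resize(im[a[1]:a[3],a[0]:a[2],::-1],None,fx=f,fy=f,interpolation=cv2.INTER_CUBIC)
A=crop((205,185,305,285),4);B=crop((350,175,450,275),4)
cv2.imwrite("pics/c1.png",np.hstack([A,B]))
for name,lo,hi,roi,z in(("yellow",(20,120,100),(35,255,255),(200,180,270,260),.07),("redbtn",(0,150,90),(10,255,255),(200,180,270,260),.088),
  ("board",(10,60,150),(30,160,255),(365,175,425,265),.018),("white",(0,0,190),(180,40,255),(200,180,270,260),.014)):
    for c in blobs(im,lo,hi,roi)[:3]:
        q=cv2.minAreaRect(c);b=cv2.boxPoints(q);print(name,np.round(q[0],1),np.round(q[1],1),round(q[2],1),ray("top",b,z)[:,:2].round(3).tolist())
c=[x for x in blobs(im,(0,110,90),(12,255,255),(365,215,425,235),3)]
for x in c: print("line",x.reshape(-1,2).min(0),x.reshape(-1,2).max(0),ray("top",x.reshape(-1,2).mean(0),.018).round(4))
E
```

```text
yellow [238.  225.5] [11.2 20.6] 26.6 [[0.467, 0.353], [0.528, 0.322], [0.51, 0.289], [0.449, 0.32]]
redbtn [239.5 221. ] [6.3 4.9] 26.6 [[0.499, 0.327], [0.514, 0.32], [0.504, 0.301], [0.49, 0.309]]
board [394.4 219. ] [37.1 63.1] 2.5 [[0.396, -0.144], [0.616, -0.166], [0.607, -0.296], [0.387, -0.273]]
white [210.9 210.4] [59.  27.7] 49.3 [[0.597, 0.523], [0.659, 0.449], [0.498, 0.317], [0.437, 0.391]]
white [233.4 239.3] [21.4 48.8] 68.5 [[0.451, 0.435], [0.509, 0.276], [0.439, 0.251], [0.381, 0.408]]
white [234.3 190.2] [31.6  4.3] 11.3 [[0.621, 0.393], [0.636, 0.39], [0.612, 0.281], [0.597, 0.285]]
line [396 227] [412 229] [[ 0.4676 -0.2523  0.018 ]]
line [377 226] [394 228] [[ 0.474  -0.1871  0.018 ]]
```

View pics/c1.png

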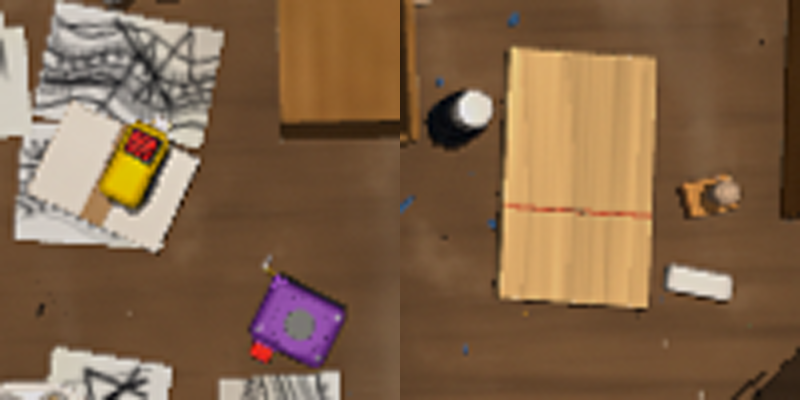

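Candidates for the tape in the top view are the yellow case at (238,225), the blue one at (131,259) and the purple one at (279,265). The yellow case fits: it stands on the white card stack with its red lock on top. It is centred near (0.488, 0.321) at yaw −27°. The block centre is about (0.5015, −0.220) at yaw −5.7°. The crop shows the case, the red line and the neighbouring objects clearly. I'll start moving.

Call:
{"op": "drive_tool", "data": {"increments": [[[1,-0.72,0.95,0,-0.14],[1,-0.72,0.95,0,-0.14],[1,-0.72,0.95,0,-0.14],[1,-0.72,0.95,0,-0.14],[1,-0.72,0.95,0,-0.14]]], "squeeze": 30}}

```text
time_s: 0.78
tcp_pos: [0.2913, -0.4867, 0.2377]
eef_rot: [-180.0, 0.0, -107.2]
contact_force: [0.2, 0.1, -0.5]
gripper_width: 0.0875
gripper_force: 0.0
```

Call:
{"op": "drive_tool", "data": {"increments": [[[1,-1,0.04,0,-0.145],[1,-1,0.04,0,-0.145],[1,-1,0.04,0,-0.145],[1,-1,0.04,0,-0.145],[1,-1,0.04,0,-0.145]]]}}

```text
time_s: 1.4
tcp_pos: [0.3227, -0.3709, 0.2375]
eef_rot: [-180.0, 0.0, -54.9]
contact_force: [0.2, -0.8, -0.3]
gripper_width: 0.0871
gripper_force: 0.0
```

Call:
{"op": "drive_tool", "data": {"increments": [[[1,-0.8,-0.95,0,-0.145],[1,-0.8,-0.95,0,-0.145],[1,-0.8,-0.95,0,-0.145],[1,-0.8,-0.95,0,-0.145],[1,-0.8,-0.95,0,-0.145]]]}}

```text
time_s: 2.02
tcp_pos: [0.3617, -0.2269, 0.2376]
eef_rot: [-180.0, -0.0, -2.7]
contact_force: [-0.8, 0.1, -0.1]
gripper_width: 0.0875
gripper_force: 0.0
```

Call:
{"op": "drive_tool", "data": {"increments": [[[1,0.22,-1,0,-0.01],[1,0.22,-1,0,-0.01],[1,0.22,-1,0,-0.01]]]}}

```text
time_s: 2.4
tcp_pos: [0.3955, -0.1059, 0.2377]
eef_rot: [-180.0, -0.0, 0.8]
contact_force: [-0.5, 0.1, 1.0]
gripper_width: 0.0875
gripper_force: 0.0
```

Call:
{"op": "drive_tool", "data": {"increments": [[[1,0.18,-1,0,0],[1,0.18,-1,0,0],[1,0.18,-1,0,0]]]}}

```text
time_s: 2.78
tcp_pos: [0.4156, 0.0135, 0.2375]
eef_rot: [-180.0, -0.0, 0.8]
contact_force: [-1.1, -0.8, -0.0]
gripper_width: 0.0878
gripper_force: 0.0
```

Call:
{"op": "drive_tool", "data": {"increments": [[[1,0,-1,0,0],[1,0,-1,0,0],[1,0,-1,0,0]]]}}

```text
time_s: 3.15
tcp_pos: [0.4142, 0.1328, 0.2374]
eef_rot: [180.0, 0.0, 0.7]
contact_force: [0.2, -0.8, -1.1]
gripper_width: 0.0874
gripper_force: 0.0
```

Call:
{"op": "drive_tool", "data": {"increments": [[[1,0,-1,0,0],[1,0,-1,0,0],[1,0,-1,0,0]]]}}

```text
time_s: 3.52
tcp_pos: [0.4135, 0.2523, 0.237]
eef_rot: [179.9, 0.0, 0.6]
contact_force: [-0.3, 0.1, 0.1]
gripper_width: 0.0877
gripper_force: 0.0
```

```bash
python3 - <<'E'
from h import *
im=capture("side");np.save("s1.npy",im)
p=proj("side",[[.4875,.3215,.07],[.5015,-.22,.018]]).round();print(p)
(a,b),(c,d)=p.astype(int)
f=lambda x,y,h:cv2.resize(im[max(0,y-h):y+h,max(0,x-h):x+h,::-1],(400,400),interpolation=cv2.INTER_CUBIC)
cv2.imwrite("pics/s1.png",np.hstack([f(a,b,50),f(c,d,65)]))
E
```

```text
[[276. 189.]
 [325. 319.]]
```

View pics/s1.png

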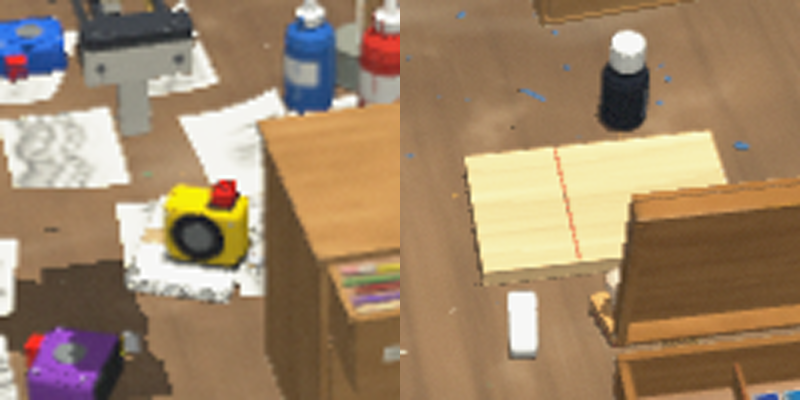

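The yellow tape, at side px (277,189), is clear with its red lock. The block is at (325,319), with the line from (311,302) to (318,338). I'll cross-check this view against the top one.

```bash
python3 - <<'E'
from h import *
s=np.load("s1.npy");t=np.load("t0.npy")
cen=lambda c:c.reshape(-1,2).mean(0)
M=lambda im,lo,hi,roi:cen(blobs(im,lo,hi,roi,4)[0])
bs=M(s,(0,150,90),(10,255,255),(265,175,300,200));bt=M(t,(0,150,90),(10,255,255),(200,180,270,260));print(bs,bt)
print("btn side@.086",ray("side",bs,.086),"top",ray("top",bt,.086))
for p in((311,301.8),(318.2,337.9),(281.5,304.7),(360.8,296.6),(287,342.4)):print(p,ray("side",p,.018).round(4))
for lo,hi in(((20,120,60),(35,255,255)),):
    c=blobs(s,lo,hi,(255,170,300,215))[0].reshape(-1,2);print("yellow side",c.min(0),c.max(0))
E
```

```text
[281.63157895 186.89473684] [239.94117647 221.        ]
btn side@.086 [[0.50365497 0.30761032 0.086     ]] top [[0.50184528 0.31300493 0.086     ]]
(311, 301.8) [[ 0.4823 -0.1533  0.018 ]]
(318.2, 337.9) [[ 0.468  -0.2775  0.018 ]]
(281.5, 304.7) [[ 0.4023 -0.1447  0.018 ]]
(360.8, 296.6) [[ 0.6195 -0.1668  0.018 ]]
(287, 342.4) [[ 0.3882 -0.2729  0.018 ]]
yellow side [267 185] [288 205]
```

Call:
{"op": "drive_tool", "data": {"increments": [[[1,0.62,-0.57,0,0.077],[1,0.62,-0.57,0,0.077],[1,0.62,-0.57,0,0.077],[1,0.62,-0.57,0,0.077]]]}}

```text
time_s: 4.08
tcp_pos: [0.4873, 0.3179, 0.237]
eef_rot: [179.9, 0.0, -27.3]
contact_force: [0.3, 0.5, -0.6]
gripper_width: 0.0876
gripper_force: 0.0
```

Call:
{"op": "drive_tool", "data": {"increments": [[[1,0,0,0.5,0],[1,0,0,0.9,0],[1,0,0,1,0],[1,0,0,1,0]]]}}

```text
time_s: 4.58
tcp_pos: [0.4872, 0.3195, 0.1183]
eef_rot: [180.0, -0.0, -27.2]
contact_force: [-0.1, 0.4, 0.7]
gripper_width: 0.0883
gripper_force: 0.0
```

Call:
{"op": "drive_tool", "data": {"increments": [[[1,0,0,0.3,0],[1,0,0,0.5,0],[1,0,0,0.57,0],[1,0,0,0.57,0]]]}}

```text
time_s: 5.08
tcp_pos: [0.4875, 0.3207, 0.0505]
eef_rot: [-179.9, -0.0, -27.2]
contact_force: [-0.4, 0.4, 0.3]
gripper_width: 0.0874
gripper_force: 0.0
```

Call:
{"op": "drive_tool", "data": {"increments": [[[-1,0,0,0,0],[-1,0,0,0,0],[-1,0,0,0,0],[-1,0,0,0,0],[-1,0,0,0,0]]], "squeeze": 30}}

```text
time_s: 5.7
tcp_pos: [0.4869, 0.3204, 0.0493]
eef_rot: [-180.0, -0.0, -27.2]
contact_force: [1.7, 6.2, 1.8]
gripper_width: 0.043
gripper_force: 2.5
```

Call:
{"op": "drive_tool", "data": {"increments": [[[-1,0,0,0,0],[-1,0,0,0,0],[-1,0,0,0,0],[-1,0,0,0,0]]]}}

```text
time_s: 6.2
tcp_pos: [0.4873, 0.3209, 0.0496]
eef_rot: [-179.9, -0.0, -27.2]
contact_force: [2.0, 4.4, 2.9]
gripper_width: 0.0382
gripper_force: 29.9
```

Call:
{"op": "drive_tool", "data": {"increments": [[[-1,0,0,-0.1,0],[-1,0,0,-0.5,0],[-1,0,0,-0.9,0],[-1,0,0,-0.9,0]]]}}

```text
time_s: 6.7
tcp_pos: [0.4874, 0.3203, 0.1607]
eef_rot: [-179.8, -0.1, -27.2]
contact_force: [0.2, -0.4, -5.0]
gripper_width: 0.0378
gripper_force: 29.9
```

```bash
python3 - <<'E'
from h import *
im=capture("side");print(tcp());np.save("s2.npy",im)
x,y=proj("side",[.5,.32,.15])[0].astype(int)
c=im[y-55:y+55,x-70:x+70,::-1];cv2.imwrite("pics/s2.png",cv2.resize(c,None,fx=4,fy=4,interpolation=cv2.INTER_CUBIC));print(x-70,y-55)
E
```

```text
(array([0.4861, 0.3194, 0.1581]), array([-1.7998e+02,  4.0000e-02, -2.7260e+01]), array([-0.5, -0.7, -5.3]), 0.0376, 29.9, 6.75)
209 113
```

View pics/s2.png

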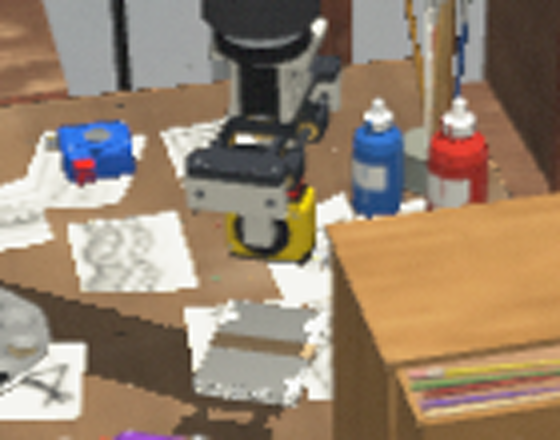

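Call:
{"op": "drive_tool", "data": {"increments": [[[-1,-0.47,0.52,0,-0.03],[-1,-0.47,0.52,0,-0.06],[-1,-0.47,0.52,0,-0.0755],[-1,-0.47,0.52,0,-0.0755]]]}}

```text
time_s: 7.25
tcp_pos: [0.4067, 0.2889, 0.1556]
eef_rot: [179.8, 0.2, -0.1]
contact_force: [0.0, -0.2, -5.6]
gripper_width: 0.0375
gripper_force: 30.0
```

```bash
python3 -c "
from h import *;print(tcp(),r.get_state()['joints'].round(1))"
```

```text
(array([0.4067, 0.2889, 0.1556]), array([ 1.7983e+02,  1.5000e-01, -1.0000e-01]), array([ 0. , -0.2, -5.6]), 0.0375, 30.0, 7.25) [ 58.    8.3 -27.6  -0.  -54.4  32. ]
```

Call:
{"op": "drive_tool", "data": {"increments": [[[-1,0,0.4,0,0],[-1,0,0.8,0,0],[-1,0,1,0,0],[-1,0,1,0,0]]]}}

```text
time_s: 7.75
tcp_pos: [0.407, 0.168, 0.1561]
eef_rot: [179.9, 0.1, -0.3]
contact_force: [0.1, 0.0, -5.0]
gripper_width: 0.0379
gripper_force: 30.0
```

Call:
{"op": "drive_tool", "data": {"increments": [[[-1,0,0.4,0,0],[-1,0,0.8,0,0],[-1,0,1,0,0],[-1,0,1,0,0]]]}}

```text
time_s: 8.25
tcp_pos: [0.4073, 0.0491, 0.1564]
eef_rot: [179.9, 0.1, -0.3]
contact_force: [-0.0, 1.4, -4.9]
gripper_width: 0.0378
gripper_force: 30.0
```

Call:
{"op": "drive_tool", "data": {"increments": [[[-1,0,0.4,0,0],[-1,0,0.8,0,0],[-1,0,1,0,0],[-1,0,1,0,0]]]}}

```text
time_s: 8.75
tcp_pos: [0.4078, -0.0702, 0.1566]
eef_rot: [180.0, 0.1, -0.2]
contact_force: [-0.2, -0.3, -4.7]
gripper_width: 0.0379
gripper_force: 30.0
```

Call:
{"op": "drive_tool", "data": {"increments": [[[-1,0,0.4,0,0],[-1,0,0.8,0,0],[-1,0,1,0,0.016],[-1,0,1,0,0.016]]]}}

```text
time_s: 9.25
tcp_pos: [0.4081, -0.19, 0.1566]
eef_rot: [180.0, 0.1, -6.0]
contact_force: [-0.1, 0.5, -4.7]
gripper_width: 0.0381
gripper_force: 30.0
```

Call:
{"op": "drive_tool", "data": {"increments": [[[-1,0.3,0.08,0,0],[-1,0.6,0.08,0,0],[-1,0.71,0.08,0,0],[-1,0.71,0.08,0,0]]]}}

```text
time_s: 9.75
tcp_pos: [0.4922, -0.2066, 0.1564]
eef_rot: [-180.0, 0.1, -5.7]
contact_force: [-1.0, -0.5, -5.1]
gripper_width: 0.0376
gripper_force: 30.0
```

Call:
{"op": "drive_tool", "data": {"increments": [[[-1,0.3,0.08,0.2,0],[-1,0.6,0.08,0.4,0],[-1,0.71,0.08,0.5,0],[-1,0.71,0.08,0.5,0],[-1,0.71,0.08,0.5,0]]]}}

```text
time_s: 10.38
tcp_pos: [0.5746, -0.2255, 0.0977]
eef_rot: [-180.0, 0.0, -5.8]
contact_force: [-0.1, -0.2, -4.7]
gripper_width: 0.0375
gripper_force: 30.0
```

```bash
python3 - <<'E'
from h import *
print(tcp());o=[]
for n in("side","top"):
    im=capture(n);np.save(n[0]+"3.npy",im)
    x,y=proj(n,[.58,-.23,.06])[0].astype(int);h=50;print(n,x-h,y-h)
    o.append(cv2.resize(im[y-h:y+h,x-h:x+h,::-1],(400,400),interpolation=cv2.INTER_CUBIC))
cv2.imwrite("pics/h3.png",np.hstack(o))
E
```

```text
(array([ 0.5746, -0.2255,  0.0977]), array([-1.80e+02,  1.00e-02, -5.78e+00]), array([-0.1, -0.2, -4.7]), 0.0375, 30.0, 10.375)
side 305 255
top 349 144
```

View pics/h3.png

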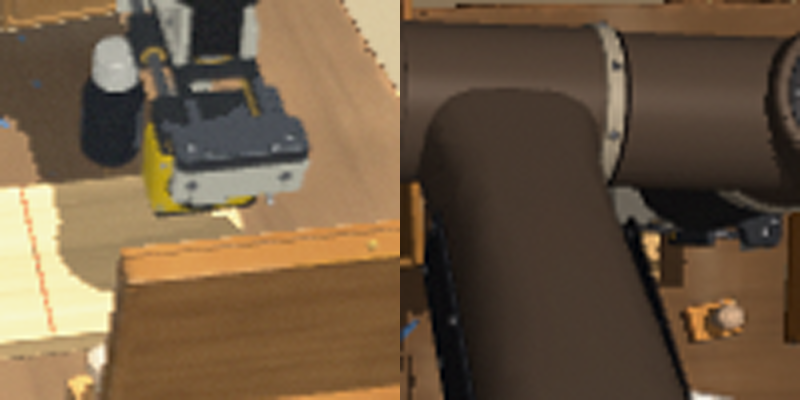

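```bash
python3 - <<'E'
from h import *
s=np.load("s3.npy")
T=np.array([.5746,-.2255]);a=np.radians(-5.78);e=np.array([np.cos(a),np.sin(a)]);n=np.array([-e[1],e[0]]);zu=.0977-.0355
P=lambda x,y,z:np.r_[T+x*e+y*n,zu+z]
names=dict(rearnear=(-.035,-.019,0),frontnear=(.035,-.019,0),hooktip=(.0475,-.009,-.008),hookin=(.045,0,-.0045),hooktop=(.0475,-.009,.004))
for k,v in names.items():print(k,proj("side",P(*v))[0].round(1))
print("bottle cap",ray("top",(368.3,202.5),.092).round(4),"rel board e,n from line mid",)
b=ray("top",(368.3,202.5),.092)[0,:2]-np.array([.5035,-.219]);print(b@e,b@n)
h=cv2.resize(s[290:325,335:385,::-1],None,fx=14,fy=14,interpolation=cv2.INTER_NEAREST)
cv2.imwrite("pics/h3b.png",h)
E
```

```text
rearnear [341.1 310.4]
frontnear [368.  307.6]
hooktip [371.5 306.4]
hookin [369.8 303. ]
hooktop [371.9 303.1]
bottle cap [[ 0.5517 -0.1133  0.092 ]] rel board e,n from line mid
0.03729432481551651 0.1099698880655538
```

View pics/h3b.png

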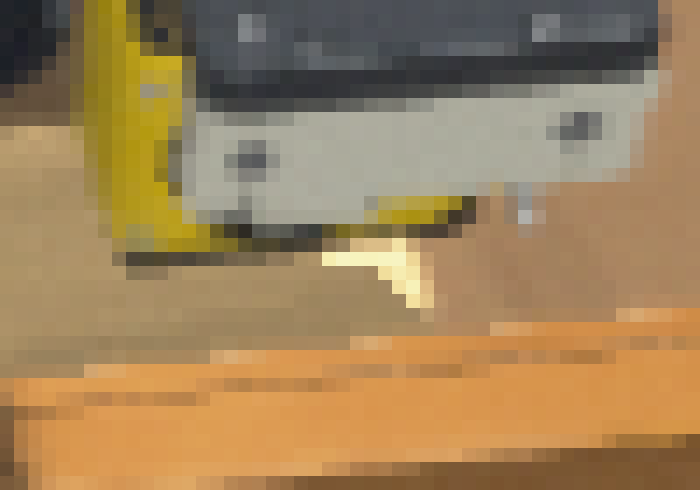

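```bash
python3 - <<'E'
from h import *
for p in((365,308),(365.7,312.2),(360.8,296.6)):print(ray("side",p,.018).round(4))
for d in(.042,.045,.048):print(proj("side",[.5746+d*.995,-.2255-d*.1-.009,.0977-.0355-.008])[0].round(1))
print(proj("side",[[.6125,-.230,.018],[.62,-.16,.018]]).round(1))
E
```

```text
[[ 0.6166 -0.2092  0.018 ]]
[[ 0.6134 -0.2239  0.018 ]]
[[ 0.6195 -0.1668  0.018 ]]
[369.8 306.5]
[370.9 306.4]
[372.  306.3]
[[366.2 314. ]
 [360.2 294.8]]
```

Call:
{"op": "drive_tool", "data": {"increments": [[[-1,0,0,0.15,0],[-1,0,0,0.25,0],[-1,0,0,0.3,0],[-1,0,0,0.3,0],[-1,0,0,0.3,0]]]}}

```text
time_s: 11.1
tcp_pos: [0.5756, -0.226, 0.0613]
eef_rot: [180.0, -0.0, -5.8]
contact_force: [-0.3, -0.2, -4.3]
gripper_width: 0.0379
gripper_force: 30.0
```

Call:
{"op": "drive_tool", "data": {"increments": [[[-1,0,0,0.015,0],[-1,0,0,0.025,0],[-1,0,0,0.033,0],[-1,0,0,0.033,0]]]}}

```text
time_s: 11.6
tcp_pos: [0.5753, -0.2259, 0.0572]
eef_rot: [180.0, 0.0, -5.8]
contact_force: [-0.6, -0.3, -5.1]
gripper_width: 0.0375
gripper_force: 30.0
```

Call:
{"op": "drive_tool", "data": {"increments": [[[-1,0,0,0.008,0],[-1,0,0,0.016,0],[-1,0,0,0.016,0]]]}}

```text
time_s: 11.98
tcp_pos: [0.5753, -0.2259, 0.0552]
eef_rot: [-180.0, 0.0, -5.8]
contact_force: [-0.6, -0.8, -5.3]
gripper_width: 0.038
gripper_force: 30.0
```

Call:
{"op": "drive_tool", "data": {"increments": [[[-1,0,0,0.004,0],[-1,0,0,0.008,0],[-1,0,0,0.008,0]]]}}

```text
time_s: 12.35
tcp_pos: [0.5753, -0.2259, 0.0543]
eef_rot: [-180.0, 0.0, -5.8]
contact_force: [0.9, -0.9, -5.3]
gripper_width: 0.0383
gripper_force: 30.0
```

Call:
{"op": "drive_tool", "data": {"increments": [[[-1,0,0,0.004,0],[-1,0,0,0.006,0],[-1,0,0,0.006,0]]]}}

```text
time_s: 12.72
tcp_pos: [0.5754, -0.2259, 0.0537]
eef_rot: [180.0, -0.0, -5.8]
contact_force: [-0.4, 0.4, -3.8]
gripper_width: 0.0378
gripper_force: 30.0
```

Call:
{"op": "drive_tool", "data": {"increments": [[[-1,0,0,0.004,0],[-1,0,0,0.004,0],[-1,0,0,0.004,0]]]}}

```text
time_s: 13.1
tcp_pos: [0.5755, -0.2259, 0.0536]
eef_rot: [180.0, -0.0, -5.8]
contact_force: [-1.3, 1.1, 4.3]
gripper_width: 0.0379
gripper_force: 30.0
```

Call:
{"op": "drive_tool", "data": {"increments": [[[-1,0,0,-0.015,0],[-1,0,0,-0.015,0],[-1,0,0,-0.015,0]]]}}

```text
time_s: 13.48
tcp_pos: [0.5751, -0.2259, 0.0544]
eef_rot: [-180.0, 0.0, -5.8]
contact_force: [0.4, 0.1, -3.7]
gripper_width: 0.0378
gripper_force: 30.0
```

Call:
{"op": "drive_tool", "data": {"increments": [[[-1,-0.05,0,0,0],[-1,-0.12,0,0,0],[-1,-0.2,0,0,0],[-1,-0.28,0,0,0],[-1,-0.28,0,0,0]]]}}

```text
time_s: 14.1
tcp_pos: [0.5412, -0.2224, 0.0552]
eef_rot: [-180.0, -0.0, -5.8]
contact_force: [1.5, -0.5, -5.2]
gripper_width: 0.038
gripper_force: 30.0
```

Call:
{"op": "drive_tool", "data": {"increments": [[[-1,-0.06,0,0,0],[-1,-0.15,0,0,0],[-1,-0.24,0,0,0],[-1,-0.3,0,0,0],[-1,-0.3,0,0,0]]]}}

```text
time_s: 14.72
tcp_pos: [0.5054, -0.2188, 0.055]
eef_rot: [-180.0, 0.0, -5.8]
contact_force: [1.6, -0.1, -5.1]
gripper_width: 0.0377
gripper_force: 30.0
```

```bash
python3 - <<'E'
from h import *
print(tcp());o=[]
for n in("side","top"):
    im=capture(n);np.save(n[0]+"4.npy",im)
    x,y=proj(n,[.53,-.22,.05])[0].astype(int);h=50;print(n,x-h,y-h)
    o.append(cv2.resize(im[y-h:y+h,x-h:x+h,::-1],(400,400),interpolation=cv2.INTER_CUBIC))
cv2.imwrite("pics/h4.png",np.hstack(o))
E
```

```text
(array([ 0.5054, -0.2188,  0.055 ]), array([-1.8e+02,  1.0e-02, -5.8e+00]), array([ 1.6, -0.1, -5.1]), 0.0377, 30.0, 14.725)
side 285 258
top 346 159
```

View pics/h4.png

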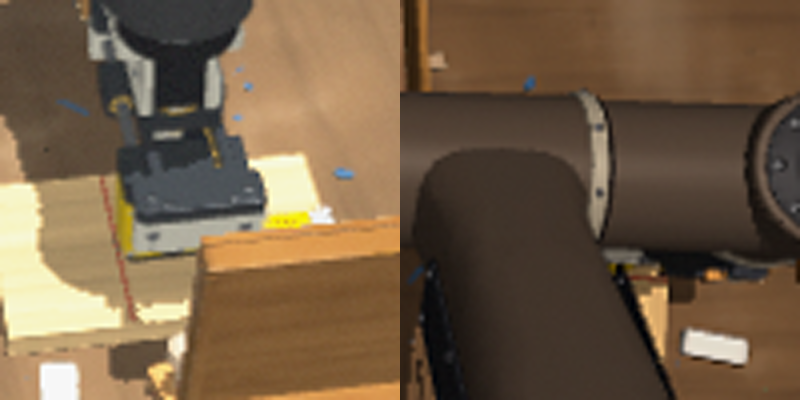

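The hook has caught the far edge at side px (365,312) and the blade is drawn out, with 1.6 N of spring pull. I'll back the case to the line.

Call:
{"op": "drive_tool", "data": {"increments": [[[-1,-0.06,0,0,0],[-1,-0.15,0,0,0],[-1,-0.24,0,0,0],[-1,-0.32,0,0,0],[-1,-0.32,0,0,0]]]}}

```text
time_s: 15.45
tcp_pos: [0.4669, -0.2149, 0.055]
eef_rot: [-180.0, 0.0, -5.8]
contact_force: [1.3, 0.5, -6.7]
gripper_width: 0.0379
gripper_force: 30.0
```

Call:
{"op": "drive_tool", "data": {"increments": [[[-1,-0.06,0,0,0],[-1,-0.13,0,0,0],[-1,-0.2,0,0,0],[-1,-0.25,0,0,0],[-1,-0.25,0,0,0]]]}}

```text
time_s: 16.08
tcp_pos: [0.4376, -0.2119, 0.055]
eef_rot: [-180.0, 0.0, -5.8]
contact_force: [1.8, -0.6, -4.8]
gripper_width: 0.038
gripper_force: 30.0
```

```bash
python3 - <<'E'
from h import *
print(tcp());o=[]
im=capture("side");np.save("s5.npy",im)
x,y=proj("side",[.48,-.22,.03])[0].astype(int);print(x-40,y-30)
cv2.imwrite("pics/h5.png",cv2.resize(im[y-30:y+30,x-40:x+40,::-1],(800,600),interpolation=cv2.INTER_NEAREST))
s=tcp();T=s[0];a=np.radians(s[1][2]);e=np.array([np.cos(a),np.sin(a)]);n=np.array([-e[1],e[0]])
for d in(0,.003):
  for k,v in dict(rn=(-.035,-.019,.0015),fn=(.035,-.019,.0015),fc=(.035,0,.0015)).items():print(d,k,proj("side",np.r_[T[:2]+(v[0]+d)*e+v[1]*n,.018+v[2]])[0].round(1))
E
```

```text
(array([ 0.4376, -0.2119,  0.055 ]), array([-180. ,    0. ,   -5.8]), array([ 1.8, -0.6, -4.8]), 0.038, 30.0, 16.075)
276 287
0 rn [288.  327.4]
0 fn [314.8 324.5]
0 fc [313.6 319. ]
0.003 rn [289.1 327.3]
0.003 fn [316.  324.4]
0.003 fc [314.8 318.9]
```

View pics/h5.png

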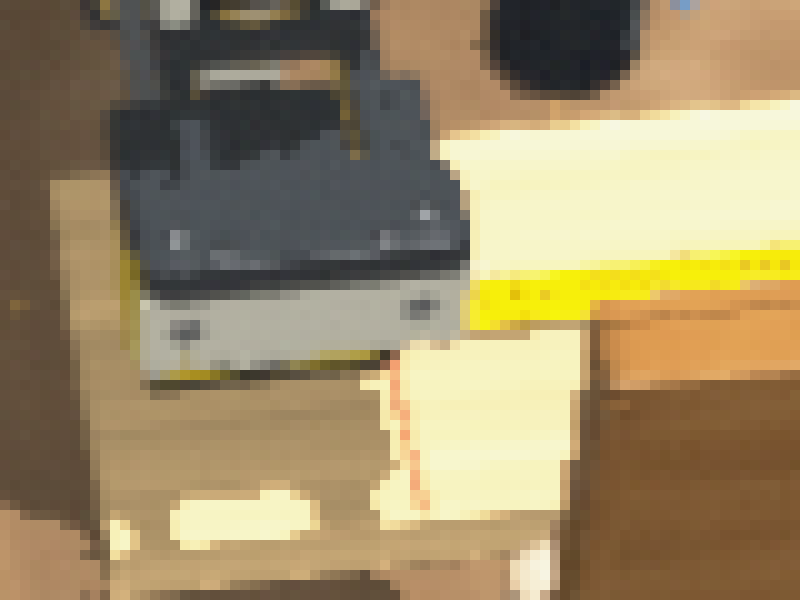

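The front face's lower corner, at about side px (315.5,323), stands right where the red line emerges. Hook and blade are straight, so I'll lower gently.

Call:
{"op": "drive_tool", "data": {"increments": [[[-1,0,0,0.006,0],[-1,0,0,0.012,0],[-1,0,0,0.012,0]]]}}

```text
time_s: 16.5
tcp_pos: [0.4387, -0.2121, 0.0537]
eef_rot: [180.0, -0.0, -5.8]
contact_force: [2.8, 0.3, -2.1]
gripper_width: 0.0378
gripper_force: 30.0
```

Call:
{"op": "drive_tool", "data": {"increments": [[[-1,0,0,0.003,0],[-1,0,0,0.003,0],[-1,0,0,0.003,0]]]}}

```text
time_s: 16.88
tcp_pos: [0.4387, -0.212, 0.0536]
eef_rot: [180.0, -0.1, -5.8]
contact_force: [2.3, 0.8, 5.4]
gripper_width: 0.0382
gripper_force: 30.0
```

Call:
{"op": "drive_tool", "data": {"increments": [[[0.4,0,0,0,0],[0.4,0,0,0,0],[0.4,0,0,0,0],[0.4,0,0,0,0],[0.4,0,0,0,0]]]}}

```text
time_s: 17.5
tcp_pos: [0.4379, -0.212, 0.0531]
eef_rot: [-180.0, 0.0, -5.8]
contact_force: [0.1, -0.0, -0.5]
gripper_width: 0.061
gripper_force: 0.0
```

Call:
{"op": "drive_tool", "data": {"increments": [[[0.4,0,0,-0.3,0],[0.4,0,0,-0.7,0],[0.4,0,0,-0.9,0],[0.4,0,0,-0.9,0]]]}}

```text
time_s: 18.0
tcp_pos: [0.4393, -0.2121, 0.1632]
eef_rot: [180.0, -0.3, -5.8]
contact_force: [0.1, 0.1, -0.6]
gripper_width: 0.0615
gripper_force: 0.0
```

```bash
python3 - <<'E'
from h import *
print(tcp());o=[]
for n in("side","top"):
    im=capture(n);np.save(n[0]+"6.npy",im)
    x,y=proj(n,[.50,-.22,.03])[0].astype(int);print(n,x-40,y-50)
    o.append(cv2.resize(im[y-50:y+50,x-40:x+40,::-1],(400,500),interpolation=cv2.INTER_NEAREST))
cv2.imwrite("pics/h6.png",np.hstack(o))
E
```

```text
(array([ 0.4393, -0.2121,  0.1632]), array([180.  ,  -0.25,  -5.78]), array([ 0.1,  0.1, -0.6]), 0.0615, 0.0, 18.0)
side 284 265
top 355 168
```

View pics/h6.png

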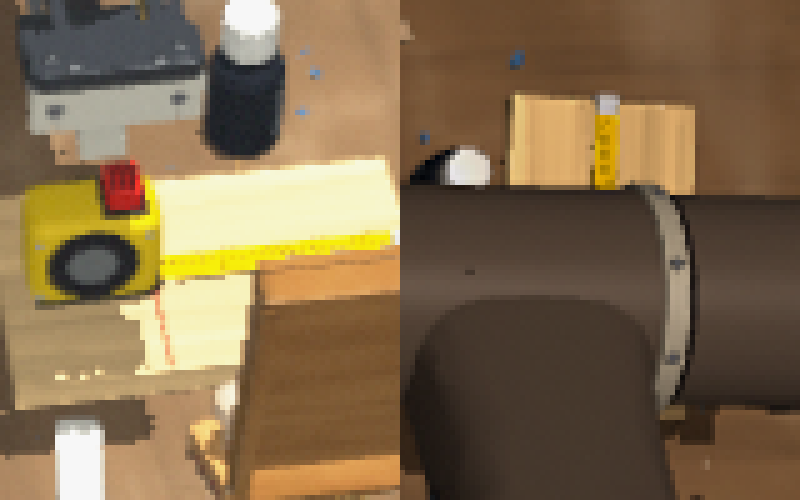

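```bash
python3 - <<'E'
from h import *
s=np.load("s6.npy");h=cv2.cvtColor(s,cv2.COLOR_RGB2HSV).astype(int)
a=np.radians(-5.8);e=np.array([np.cos(a),np.sin(a)]);n=np.array([-e[1],e[0]]);O=np.array([.4379,-.212])
# line: reddest column per row -> board plane
L=[]
for v in range(324,338):
    w=np.clip(s[v,308:326,0].astype(float)-s[v,308:326,1]-45,0,None)
    if w.sum()>30: L.append((308+(w*np.arange(18)).sum()/w.sum(),v))
P=ray("side",L,.018)[:,:2]-O;print("line e:",(P@e).round(4),"n:",(P@n).round(3)[[0,-1]])
# front silhouette of yellow case, rows at mid height; ray met with near-side plane n=-.017
K,rv,t=cam("side");R=cv2.Rodrigues(rv)[0];c=-R.T@t
for v in range(306,322,2):
    print(v,s[v,311:322].tolist() if v in(308,320) else "",end=" ")
    row=s[v,305:325].astype(float);print([int(x) for x in row[6:16,2]])
for v in(308,312,316,319):
  for u in(315,316,317):
    d=R.T@np.linalg.inv(K)@[u,v,1];k=((O-.017*n-c[:2])@n)/(d[:2]@n);X=c+k*d;print(v,u,((X[:2]-O)@e).round(4),X[2].round(3))
E
```

```text
line e: [0.0355 0.0355 0.0353] n: [-0.016 -0.036]
306  [40, 50, 48, 25, 67, 177, 196, 194, 192, 187]
308 [[196, 168, 34], [236, 214, 30], [247, 241, 23], [247, 240, 13], [242, 224, 15], [244, 227, 138], [247, 242, 188], [247, 244, 195], [247, 244, 196], [247, 244, 197], [247, 244, 197]] [34, 30, 23, 13, 15, 138, 188, 195, 196, 197]
310  [32, 29, 42, 37, 31, 136, 186, 194, 193, 196]
312  [25, 23, 100, 80, 36, 138, 189, 197, 197, 198]
314  [31, 26, 25, 23, 27, 143, 191, 200, 200, 198]
316  [40, 28, 30, 26, 31, 64, 39, 10, 10, 10]
318  [38, 33, 26, 27, 31, 10, 10, 10, 10, 10]
320 [[177, 152, 31], [188, 161, 26], [190, 160, 37], [181, 154, 19], [118, 103, 50], [220, 182, 41], [247, 243, 66], [247, 244, 70], [243, 222, 59], [236, 207, 55], [224, 191, 88]] [31, 26, 37, 19, 50, 41, 66, 70, 59, 55]
308 315 0.0348 0.079
308 316 0.0374 0.079
308 317 0.0399 0.078
312 315 0.0351 0.064
312 316 0.0376 0.064
312 317 0.0402 0.064
316 315 0.0353 0.05
316 316 0.0379 0.049
316 317 0.0405 0.049
319 315 0.0355 0.038
319 316 0.0381 0.038
319 317 0.0407 0.037
```

The front is within about 1.5 mm of the line and the hook is on the edge. Next I'll close the fingers and press the lock.

Call:
{"op": "drive_tool", "data": {"increments": [[[-1,0.15,0,0,0],[-1,0.15,0,0,0],[-1,0.15,0,0,0],[-1,0.15,0,0,0],[-1,0.15,0,0,0]]]}}

```text
time_s: 18.73
tcp_pos: [0.4558, -0.2138, 0.1611]
eef_rot: [-180.0, 0.0, -5.8]
contact_force: [-0.3, 0.1, -0.4]
gripper_width: 0.0169
gripper_force: 0.0
```

Call:
{"op": "drive_tool", "data": {"increments": [[[-1,0,0,0.2,0],[-1,0,0,0.35,0],[-1,0,0,0.45,0],[-1,0,0,0.45,0],[-1,0,0,0.45,0]]]}}

```text
time_s: 19.35
tcp_pos: [0.4564, -0.2139, 0.1077]
eef_rot: [180.0, -0.0, -5.8]
contact_force: [0.1, 0.6, 0.8]
gripper_width: 0.0004
gripper_force: 0.0
```

Call:
{"op": "drive_tool", "data": {"increments": [[[-1,0,0,0.015,0],[-1,0,0,0.03,0],[-1,0,0,0.036,0],[-1,0,0,0.036,0]]]}}

```text
time_s: 19.85
tcp_pos: [0.4564, -0.2138, 0.1032]
eef_rot: [180.0, -0.1, -5.8]
contact_force: [-0.0, 0.9, 3.1]
gripper_width: 0.0008
gripper_force: 1.6
```

Call:
{"op": "drive_tool", "data": {"increments": [[[-1,0,0,0.005,0],[-1,0,0,0.01,0],[-1,0,0,0.01,0]]]}}

```text
time_s: 20.23
tcp_pos: [0.4564, -0.2139, 0.1018]
eef_rot: [180.0, -0.1, -5.8]
contact_force: [1.5, 0.6, 4.0]
gripper_width: 0.0005
gripper_force: 2.4
```

Call:
{"op": "drive_tool", "data": {"increments": [[[-1,0,0,0.005,0],[-1,0,0,0.01,0],[-1,0,0,0.01,0]]]}}

```text
time_s: 20.6
tcp_pos: [0.4564, -0.2138, 0.1005]
eef_rot: [180.0, -0.0, -5.8]
contact_force: [2.8, -0.4, 3.4]
gripper_width: 0.0004
gripper_force: 2.0
```

Call:
{"op": "drive_tool", "data": {"increments": [[[-1,0,0,0.005,0],[-1,0,0,0.01,0],[-1,0,0,0.01,0]]]}}

```text
time_s: 20.98
tcp_pos: [0.4563, -0.2138, 0.0993]
eef_rot: [180.0, -0.0, -5.8]
contact_force: [3.6, -0.7, 3.9]
gripper_width: 0.0004
gripper_force: 2.0
```

Call:
{"op": "drive_tool", "data": {"increments": [[[-1,0,0,0.005,0],[-1,0,0,0.005,0],[-1,0,0,0.005,0]]]}}

```text
time_s: 21.35
tcp_pos: [0.4563, -0.2138, 0.0987]
eef_rot: [180.0, -0.0, -5.8]
contact_force: [4.4, 0.4, 4.3]
gripper_width: 0.001
gripper_force: 2.4
```

Call:
{"op": "drive_tool", "data": {"increments": [[[-1,0,0,0.004,0],[-1,0,0,0.004,0],[-1,0,0,0.004,0]]]}}

```text
time_s: 21.72
tcp_pos: [0.4563, -0.2138, 0.0983]
eef_rot: [180.0, -0.0, -5.8]
contact_force: [4.8, 0.6, 6.6]
gripper_width: 0.0001
gripper_force: 2.8
```

Call:
{"op": "drive_tool", "data": {"increments": [[[-1,0,0,0.004,0],[-1,0,0,0.004,0],[-1,0,0,0.004,0]]]}}

```text
time_s: 22.1
tcp_pos: [0.4563, -0.2139, 0.098]
eef_rot: [180.0, -0.0, -5.8]
contact_force: [3.3, 0.3, 6.7]
gripper_width: 0.0003
gripper_force: 3.3
```

Call:
{"op": "drive_tool", "data": {"increments": [[[-1,0,0,0.003,0],[-1,0,0,0.003,0],[-1,0,0,0.003,0]]]}}

```text
time_s: 22.48
tcp_pos: [0.4563, -0.2138, 0.0977]
eef_rot: [180.0, -0.0, -5.8]
contact_force: [2.7, 0.5, 7.3]
gripper_width: 0.0003
gripper_force: 3.7
```

Call:
{"op": "drive_tool", "data": {"increments": [[[-1,0,0,0.004,0],[-1,0,0,0.004,0],[-1,0,0,0.004,0]]]}}

```text
time_s: 22.85
tcp_pos: [0.4563, -0.2138, 0.0973]
eef_rot: [180.0, -0.0, -5.8]
contact_force: [3.3, 0.1, 8.2]
gripper_width: 0.0007
gripper_force: 4.2
```

Call:
{"op": "drive_tool", "data": {"increments": [[[-1,0,0,0.004,0],[-1,0,0,0.004,0],[-1,0,0,0.004,0]]]}}

```text
time_s: 23.22
tcp_pos: [0.4564, -0.2139, 0.0972]
eef_rot: [180.0, -0.1, -5.8]
contact_force: [1.9, 1.8, 13.0]
gripper_width: 0.0004
gripper_force: 6.4
```

Call:
{"op": "drive_tool", "data": {"increments": [[[-1,0,0,0.002,0],[-1,0,0,0.002,0],[-1,0,0,0.002,0]]]}}

```text
time_s: 23.6
tcp_pos: [0.4564, -0.2139, 0.0971]
eef_rot: [180.0, -0.1, -5.8]
contact_force: [1.0, 2.5, 15.5]
gripper_width: 0.0005
gripper_force: 7.5
```

Call:
{"op": "drive_tool", "data": {"increments": [[[-1,0,0,-0.1,0],[-1,0,0,-0.4,0],[-1,0,0,-0.8,0],[-1,0,0,-1,0],[-1,0,0,-1,0]]]}}

```text
time_s: 24.22
tcp_pos: [0.4555, -0.2137, 0.2174]
eef_rot: [-180.0, -0.0, -5.8]
contact_force: [-0.3, 0.2, -0.1]
gripper_width: 0.0006
gripper_force: 0.0
```

```bash
python3 - <<'E'
from h import *
print(tcp());s=capture("side");np.save("s7.npy",s);o=np.load("s6.npy")
for im in(o,s):
    c=blobs(im,(0,150,90),(10,255,255),(295,285,320,315),4)
    if c:q=c[0].reshape(-1,2);print("lock px",q.min(0),q.max(0))
    y=blobs(im,(20,120,60),(33,255,255),(280,290,316,330),4)[0].reshape(-1,2);print("case",y.min(0),y.max(0))
    L=[]
    for v in range(324,338):
        w=np.clip(im[v,308:326,0].astype(float)-im[v,308:326,1]-45,0,None)
        if w.sum()>30:L.append((308+(w*np.arange(18)).sum()/w.sum(),v))
    print("line",np.mean(L,0),len(L));print([int(x) for x in im[310,311:321,2]],[int(x) for x in im[314,311:321,2]])
    h=im[300:325,355:380].astype(int);g=(h.max(2)-h.min(2)<30)&(h.min(2)>110);v,u=np.nonzero(g);print("hook px",u.mean()+355 if len(u) else None,v.mean()+300 if len(v) else None,len(u))
print("side diff in block/props area:",(np.abs(s[290:360,355:430].astype(int)-o[290:360,355:430]).max(2)>60).sum())
E
```

```text
(array([ 0.4555, -0.2137,  0.2174]), array([-1.7998e+02, -5.0000e-02, -5.8200e+00]), array([-0.3,  0.2, -0.1]), 0.0006, 0.0, 24.225)
lock px [304 297] [312 306]
case [288 300] [315 325]
line [315.2601626  326.33333333] 3
[32, 29, 42, 37, 31, 136, 186, 194, 193, 196] [31, 26, 25, 23, 27, 143, 191, 200, 200, 198]
hook px 366.2105263157895 309.5263157894737 19
lock px [305 299] [312 306]
case [288 301] [315 325]
line [315.52941176 327.66666667] 3
[37, 32, 42, 39, 29, 136, 184, 192, 192, 194] [33, 16, 24, 29, 28, 142, 189, 199, 201, 199]
hook px 366.4117647058824 309.4117647058824 17
side diff in block/props area: 1
```

The lock dropped about 2 px, which matches 6 mm. The case, hook and block haven't moved and the robot is clear.

```bash
python3 -c "
from plant import job
print(job.close_job())"
```

```text
the job is handed in; nothing more can be done
None
```

The job is handed in (no verdict came back): the hook is on the block's far edge, the case is flat and about 1.5 mm ahead of the red line (limit 5 mm), the lock is pressed to its stop at up to 15.5 N, and the arm is clear.

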